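# Release the clamped heat sink and build the cooler stack

### The job

Put together the power cooler: lift the clamp's pawl by pressing its thumb plate down, draw the clamp bar all the way back and leave it open, so that the heat sink is free. Then build the stack on the raised rubber pad of the assembly stand, from the bottom up: power module, heat sink (fins up), fan, air cowl (spout up). Each part sits flat, centred on the one below and squared up with the stand, long sides of module and heat sink along the long side of the pad; let go of everything at the end.

Things in the scene. Friction and masses are not known exactly. Their poses are not given: they have to be found in the camera images.
- stand: Assembly stand, fixed to the bench: aluminium foot plate 120 x 100 x 6 mm with a raised dark rubber-topped pad in its middle, 88 (x) x 66 (y) mm, top 20 mm above the bench. Origin: underside centre; z up, x along the long side of the pad. The module goes on the pad.
- clamp: Bar clamp, fixed: grey base plate 232 x 70 x 12 mm, long axis x; origin on the bench near its middle (base x -120 to +112 mm). Heat sink on the base plate (12 mm up), centre at x = -65 mm, long side along x, y sides open for fingers; fixed jaw behind it, 26 mm high; sliding jaw at x = -26 to -10 mm. Pawl pivot at x = +55 mm, 46 mm up, between cheeks 52 mm high (x 44 to 66 mm).
- clamp_bar (a joint): Slide of the clamp's jaw and toothed bar along the clamp's +x, 0 = clamped (as at the start) to 0.040 m = fully back. Its toe overhangs the heat sink's base flange until the jaw is drawn back. Blocked after about 4 mm while the pawl is down; with the pawl up it slides with about 2.5 N friction and stays where it is left.
- bar_post (a point): On the upright square post on top of the sliding jaw, 14 x 14 mm (sides along the clamp's x and y), free from 35 to 76 mm above the bench; this point is 64 mm above the bench on the post's axis and moves with the bar. Grip it across the clamp's y and pull along the clamp's +x.
- clamp_pawl (a joint): Tilt of the ratchet pawl, 0 = nose down behind a tooth (locked, as at the start) to 0.45 rad = nose fully raised (stop). Above about 0.25 rad the bar is free. About 2 N downwards on the thumb plate moves it; a stiff pivot keeps it where it is left.
- pawl_thumb (a point): Top of the pawl's steel thumb plate, 26 (x) x 24 (y) x 5 mm, 36 mm from the pivot towards the clamp's +x and 57 mm above the bench when the pawl is down. Pressing it straight down by about 16 mm raises the nose fully.
- module: Power module: black potted block with an aluminium flange at the bottom, 84 (x) x 62 (y) mm, 18 mm high in all (flange 4 mm; block 78 x 62 mm), small brass pins along the short ends, flat top. Loose on the bench, 250 g. Origin: underside centre, z up, x along the long side.
- heatsink: Finned aluminium heat sink, clamped at the start: base 76 (x) x 58 (y) x 6 mm, with eight fins along x on its middle 56 mm, 58 mm over the outer fins, total height 28 mm. 200 g. Origin: underside centre, z up (fins up), x along the long side. (A 22 mm aluminium heat sink nearby is a bystander.)
- fan: Square black fan 60 x 60 x 20 mm with grey blades, loose on the bench, 100 g. Origin: underside centre, z up, x and y along the sides.
- cowl: Grey plastic air cowl: square flange 60 x 60 x 5 mm with a round open spout, outer diameter 48 mm, up to 30 mm height. Loose on the bench, spout up, 60 g. Origin: underside centre of the flange, z up (spout up), x and y along the flange's sides.
Things that resemble listed ones, but are neither listed nor needed, are in the scene too. Several things have the shape of the clamp; the one meant has the colours described above.

How it is judged:
By the outcome, as a careful person would: the job done as asked, in the order asked, and still so for the second after the job is handed in, with the robot touching nothing.
It also fails if it takes over 112 s, if anything falls off the work surface, if the arm or the gripper's body presses on something with over 40 N, if the wrist force passes 120 N, or if a joint passes its speed limit or range.

### The arm

A 6-joint arm with a two-finger parallel gripper is mounted at the origin on the work surface. World frame = base frame: x ahead of the robot, y to its left, z up, the work surface at z = 0. Lengths are in mm, angles in rad, forces in N, time in s.
With the tool pointing down it reaches from about 350 to 975 mm from the base axis. Payload 7.1 kg.
Tool frame: the origin (TCP) lies midway between the tips of the shut fingers; the grasp point (between the pads) lies 19 mm behind it (ctrl.grip_depth is the distance from the TCP to the grasp point, in mm); z points along the fingers, y is the line along which they close (so a half turn about z gives the same grasp; the last joint's range is limited). The gripper opens to 88 mm and grips with 3 to 60 N. Pads are 20 mm wide; open, the fingers measure 115 mm over their backs; the gripper's body (75 mm by 178 mm) begins 61 mm behind the grasp point.
Start: joints at [-0.019, 0.423, 1.63, -0, 1.089, -0.019], TCP at [624.984, 0.026, 222.675] pointing down, gripper open.
Joint ranges: [-3, 3], [-0.9, 2.11], [0.09, 2.58], [-1.31, 4.45], [0.11, 2.69], [-2.54, 2.54]. Speed limits (rad/s): [2.39, 2.39, 3.01, 3.14, 3.14, 3.14].

### API

Orientations are given as a rotation vector (axis times angle).
In Python, from workcell import get_obs, vision, ctrl gives the robot as it stands.
- The arm moves only by the tool step_arm, never from a script. Its argument "plan" is a list of rows, each a list of 7 numbers: the opening, from -1 (shut) to 1 (fully open), then the shift along the tool's x, y, z as a fraction of full scale, then the turn, a rotation vector about the tool's x, y, z as a fraction of full scale. In form: [[fingers, dx, dy, dz, wx, wy, wz], ...]. A call has 1 to 20 rows; each row shifts and turns the commanded pose from where the row before left it, along the tool's axes as they then stand; what a row does not reach is not made up. Full scale, the value 1, is 50 mm for a shift and 0.12 rad for a turn. A row lasts 1/8 s, in which the tool goes at most 62.5 mm and 10.7 degrees, less where a joint would pass 70% of its speed; a pose out of reach is approached as far as the arm can. A call with a number of a shift or a turn outside -1 to 1 is refused whole. A call with a gripper value outside its range is refused whole. The fingers move at their own pace and stop on an object; the grip force is fixed at half the most. Time passes only in rows, so rows that do not move let the fingers close. It gives the time, the measured TCP pose, the force, the opening and the grip force at its end, in the units of the state.
- get_obs(): the state, without advancing time (a new reading comes with each control period).
- vision.get_image(name): name is "scene" or "side" or "wrist"; returns a dict with "pixels" (420x560x3 uint8, red, green, blue), "depth" (420x560 float32, mm along the optical axis (not along the pixel's ray), 0 where there is no reading), "fx", "fy", "cx", "cy" (pixels), "T" (4x4, takes a point from camera to world coordinates); the wrist camera has in their place "T_tool_cam" (4x4, takes a point from camera to tool coordinates, whose origin is the TCP and whose axes are the flange's). Camera axes: x right, y down, z forward; pixel columns grow to the right and rows downward; lengths in mm; the calibration is good to about 2 mm. A picture is of the moment at which its call begins: read the wrist's pose just before it.
- ctrl.close_job(): hands the job in; it is judged then, once.
The state is a dict: "t": time; "qpos": joint angles; "qvel": joint speeds; "joint_torque": joint torques, N m; "ee_pos": TCP position; "orientation": TCP orientation; "ft_force": force on the tool from outside, world axes, zero at the start; "moment": the same for the moment, N m; "width": finger opening in mm; "grasp_force": force on a finger pad.
Only numpy, scipy, OpenCV 4.12 (cv2) and the standard library are available. Lean on these libraries where they do the work, as an engineer would, in place of code of your own. Each camera call takes 0.05 s, during which the arm holds its last target. There are 200 camera calls.

## Working session

There is one attempt and no reset: what is moved stays moved. The work goes in short steps, Python scripts to look and compute and a tool call to move; the robot and the scene stay as the last step left them, time stands still between calls to the robot, and variables do not carry over. Pictures are saved under pics/ and viewed, at most 14 in all, crops included, and the job is handed in when it is done.

Besides the shell and the picture viewer there is one more tool, called after ">>>" in YAML: its name, and indented under it one key for each argument. step_arm: Moves the arm, as the interface text tells. Its arguments: {"type":"object","properties":{"plan":{"type":"array","items":{"type":"array","items":{"type":"number","minimum":-1,"maximum":1}}}},"required":["plan"]}

```bash
mkdir -p pics; ls
cat > h.py <<'E'
import numpy as np, cv2
from workcell import get_obs, vision, ctrl
from scipy.spatial.transform import Rotation as R
def grab(name,tag):
    o=get_obs(); d=vision.get_image(name)
    T=d.get("T")
    if T is None:
        W=np.eye(4); W[:3,:3]=R.from_rotvec(o["orientation"]).as_matrix(); W[:3,3]=o["ee_pos"]
        T=W@np.array(d["T_tool_cam"])
    d["T"]=np.array(T)
    np.savez(f"pics/{tag}.npz",**{k:d[k] for k in("pixels","depth","fx","fy","cx","cy","T")})
    cv2.imwrite(f"pics/{tag}.png",d["pixels"][:,:,::-1]); return d
def load(tag): return dict(np.load(f"pics/{tag}.npz"))
def ray(d,u,v,z):
    "pixel -> world point on plane z"
    r=d["T"][:3,:3]@np.array([(u-d["cx"])/d["fx"],(v-d["cy"])/d["fy"],1.]); o=d["T"][:3,3]
    return o+r*(z-o[2])/r[2]
def cloud(d):
    v,u=np.mgrid[:420,:560]; z=d["depth"]
    p=np.stack([(u-d["cx"])/d["fx"]*z,(v-d["cy"])/d["fy"]*z,z],-1)
    return p@d["T"][:3,:3].T+d["T"][:3,3]
E
python3 - <<'E'
from h import *
for n in("scene","side","wrist"):
    d=grab(n,n+"0"); print(n,d["T"].round(2).tolist(),d["fx"],(d["depth"]>0).mean())
print(get_obs())
E
```

```text
pics
scene [[-0.87, 0.35, -0.35, 819.91], [0.49, 0.6, -0.63, 642.89], [-0.0, -0.72, -0.69, 749.18], [0.0, 0.0, 0.0, 1.0]] 531.2868842372613 0.9959991496598639
side [[0.99, -0.06, 0.09, 388.1], [-0.11, -0.67, 0.73, -671.39], [0.01, -0.74, -0.67, 699.79], [0.0, 0.0, 0.0, 1.0]] 430.31758001864364 0.995969387755102
wrist [[1.0, 0.0, -0.0, 623.76], [0.0, -0.96, -0.28, 76.24], [-0.0, 0.28, -0.96, 384.88], [0.0, 0.0, 0.0, 1.0]] 371.40447748261477 0.9958248299319727
{'t': 0.15, 'qpos': array([-1.90020472e-02,  4.23657518e-01,  1.63052164e+00, -1.75370339e-05,
        1.08863596e+00, -1.89848528e-02]), 'qvel': array([-0.00014075, -0.00229439, -0.00191348, -0.00054808, -0.00031227,
       -0.00106169]), 'joint_torque': array([ 9.52650989e-04, -5.44981134e+01, -2.73919362e+01,  6.45430083e-02,
        2.04369903e-02, -3.19723256e-05]), 'ee_pos': array([6.24547363e+02, 2.82296107e-02, 2.22082319e+02]), 'orientation': array([-2.22083620e+00, -2.22081610e+00,  1.34898913e-03]), 'ft_force': array([0.90447583, 0.03972281, 0.30497485]), 'moment': array([-0.08818767,  0.01451973,  0.0290044 ]), 'grasp_force': 0.0, 'width': 87.84823346674165}
```

View pictures.

View pics/scene0.png

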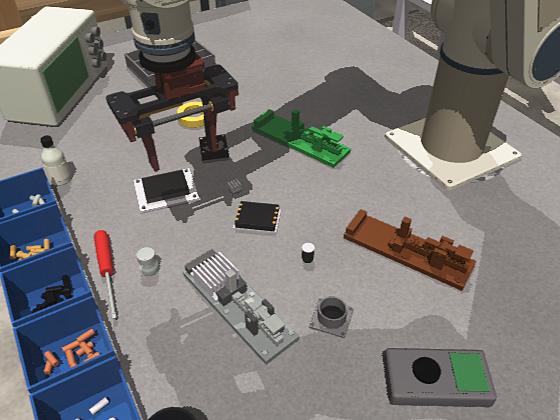

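View pics/side0.png

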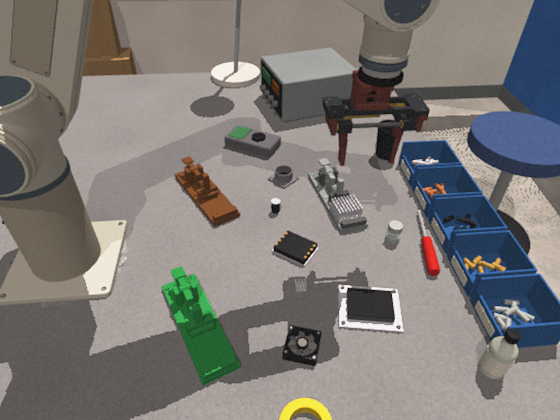

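Run:
```python
from h import *
s=load("side0");c=load("scene0");S=cloud(s);C=cloud(c)
for n,P,l in(("scene",C,[(165,188),(137,208),(196,203),(258,217),(236,185),(208,270),(227,277),(273,325),(268,355),(332,312),(332,330)]),("side",S,[(370,305),(341,326),(401,329),(296,246),(302,345),(285,355),(318,332),(345,207),(330,180),(283,172),(300,284),(324,165)])):
    for u,v in l: print(n,u,v,P[v,u].round(0))
# footprint boxes: height bands near each
from collections import namedtuple
for n,P in(("scene",C),("side",S)):
    Q=P.reshape(-1,3)
    b=(abs(Q[:,0]-600)<250)&(abs(Q[:,1])<300)
    print(n,"table z",np.percentile(Q[b][:,2],[5,25,50]).round(1))
```

```text
scene 165 188 [ 622. -169.   21.]
scene 137 208 [ 687. -164.   -0.]
scene 196 203 [ 579. -117.    2.]
scene 258 217 [496.  -4.  19.]
scene 236 185 [ 488. -116.   11.]
scene 208 270 [639.  85.  41.]
scene 227 277 [626. 135.  68.]
scene 273 325 [601. 244.  55.]
scene 268 355 [621. 263.  13.]
scene 332 312 [490. 244.   9.]
scene 332 330 [507. 270.   5.]
side 370 305 [ 616. -194.   20.]
side 341 326 [ 555. -224.    4.]
side 401 329 [ 665. -243.    6.]
side 296 246 [494. -24.  20.]
side 302 345 [ 474. -266.   20.]
side 285 355 [ 442. -279.   14.]
side 318 332 [ 507. -242.   18.]
side 345 207 [624.  79.  34.]
side 330 180 [ 388. -671.  700.]
side 283 172 [497. 268.   6.]
side 300 284 [ 491. -118.    5.]
side 324 165 [598. 226.  52.]
scene table z [-1.8 -0.3  1.1]
side table z [-2.3 -0.9  0.5]
```

View pics/wrist0.png

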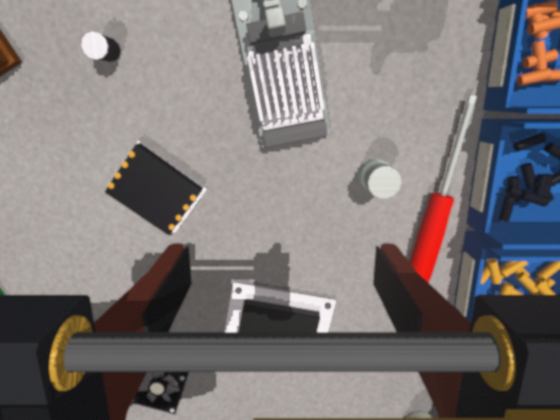

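>>> step_arm:
  plan:
    - [1,0.93,-0.1,0,0,0,0]
    - [1,0.93,-0.1,0,0,0,0]
    - [1,0.93,-0.1,0,0,0,0]
    - [1,0.93,-0.1,0,0,0,0]
    - [1,0,0,0,0,0,0]
    - [1,0,0,0,0,0,0]

```text
t: 0.9
ee_pos: [604.8, 185.7, 222.4]
orientation: [-2.221, -2.222, 0.001]
ft_force: [-0.5, -0.3, -0.3]
width: 87.7
grasp_force: 0.0
```

Run:
```python
from h import *
grab("wrist","w1"); o=get_obs(); print(o["t"],o["ee_pos"],o["qvel"].round(3))
```

```text
0.95 [604.93991197 185.19051113 222.44399148] [-0.016 -0.002  0.001  0.003 -0.001  0.002]
```

View pics/w1.png

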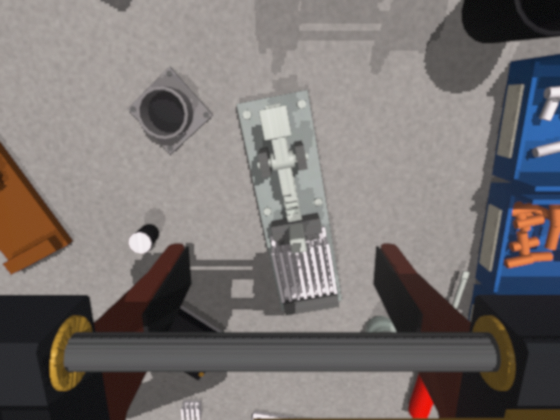

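```bash
cat >> h.py <<'E'
def rect(pts):
    (c,(w,h),a)=cv2.minAreaRect(np.float32(pts)); 
    if w<h: w,h,a=h,w,a+90
    return np.round([*c,w,h,(a+90)%180-90],1)
def blob(mask,seed):
    "component of mask nearest seed pixel"
    n,l=cv2.connectedComponents(mask.astype(np.uint8)); ys,xs=np.nonzero(l)
    i=np.argmin((xs-seed[0])**2+(ys-seed[1])**2); return l==l[ys[i],xs[i]]
def trim(P,m,lo,hi):
    q=P[cv2.erode(m.astype(np.uint8),np.ones((3,3)))>0]; return q[(q[:,2]>lo)&(q[:,2]<hi)]
E
python3 - <<'E'
from h import *
d=load("w1");P=cloud(d);Z=P[...,2]
near=(abs(P[...,0]-610)<90)&(P[...,1]>40)&(P[...,1]<310)
v,u=np.mgrid[:420,:560]; vis=v<300
m=near&vis
for lo,hi in((9,15),(38,44),(48,53),(53,60),(70,80)):
    k=blob(m&(Z>lo)&(Z<hi),{9:(270,220)}.get(lo,(280,150)) if lo!=53 else (276,121)) if lo in(9,53) else (m&(Z>lo)&(Z<hi))
    q=P[k]; print(lo,len(q),rect(q[:,:2]),np.median(q,0).round(1))
# image contour of clamp: greenish-grey vs table
for z,pts in((12,[(237,104),(309,92),(338,306),(280,312)]),(5,[(167,68),(131,111),(172,152),(211,114)])):
    w=np.array([ray(d,*p,z) for p in pts]); print(w.round(1).tolist(),rect(w[:,:2]))
    for p in pts: print(P[p[1]-3:p[1]+4,p[0]-3:p[0]+4,2].round(0).max())
cm=(abs(P[...,0]-498)<50)&(abs(P[...,1]-258)<55)
q=P[cm&(Z>3)&(Z<9)];print("cowl",rect(q[:,:2]));q=P[cm&(Z>24)];print("spout",rect(q[:,:2]),np.median(q[:,2]))
q=P[(abs(P[...,0]-640)<60)&(abs(P[...,1]-90)<60)&(Z>33)&(Z<45)&vis];print("fins",len(q),rect(q[:,:2]),np.median(q[:,2]))
print("table",np.median(P[(abs(P[...,0]-560)<25)&(abs(P[...,1]-280)<20)],0))
E
```

```text
9 6213 [614.7 148.3 229.8  70.1 -79.1] [609.9 189.5  12.9]
38 1099 [616.7 137.7 159.8  58.  -78.9] [624.8  90.   40.9]
48 769 [602.9 179.2  82.5  45.5  87.8] [607.6 197.   51.3]
53 1342 [599.8 225.8  53.8  24.1 -79.1] [599.5 232.3  57.3]
70 253 [617.7 133.5  13.9  13.8  10.6] [617.5 134.8  76.5]
[[560.1, 254.3, 12.0], [629.7, 265.6, 12.0], [667.9, 32.6, 12.0], [601.9, 24.7, 12.0]] [614.  143.5 236.3  70.5 -80.7]
385.0
13.0
28.0
15.0
[[493.0, 287.5, 5.0], [453.8, 247.3, 5.0], [491.2, 206.6, 5.0], [533.1, 244.5, 5.0]] [492.4 246.8  58.8  56.5 -47. ]
8.0
8.0
8.0
7.0
cowl [497.2 259.  105.5  95.9 -85.7]
spout [509.6 244.3  82.7  47.2  -6.9] 308.27700865619533
fins 1786 [623.1 104.9  92.9  58.  -78.9] 40.1047482362068
table [560.00234688 280.57647298   0.95073941]
```

>>> step_arm:
  plan:
    - [-1,0,0,0.9,0,0,-0.79]
    - [-1,0,0,0.9,0,0,-0.79]
    - [-1,0.63,0.05,0.57,0,0,0]
    - [-1,0.63,0,0.57,0,0,0]
    - [-1,0,0,0,0,0,0]
    - [-1,0,0,0,0,0,0]
    - [-1,0,0,0,0,0,0]

```text
t: 1.82
ee_pos: [596.7, 247.3, 77.0]
orientation: [2.002, 2.419, 0.003]
ft_force: [0.1, -0.3, 0.0]
width: 21.4
grasp_force: 0.0
```

```bash
cat >> h.py <<'E'
D=np.array([-.189,.982]);N=np.array([.982,.189]);O=np.array([613.9,152.2])
def st():
    o=get_obs(); M=R.from_rotvec(o["orientation"]).as_matrix(); p=o["ee_pos"]
    print("t",round(o["t"],2),"pos",p.round(1),"clampxy",((p[:2]-O)@D).round(1),((p[:2]-O)@N).round(1),"tooly deg",np.degrees(np.arctan2(M[1,1],M[0,1])).round(2),"F",o["ft_force"].round(1),"w",round(o["width"],1),"tilt",M[:,2].round(3))
E
python3 -c "
from h import *
st()"
```

```text
t 1.82 pos [596.7 247.3  77. ] clampxy 96.6 1.1 tooly deg 10.77 F [ 0.1 -0.3  0. ] w 21.4 tilt [ 0.002  0.001 -1.   ]
```

>>> step_arm:
  plan:
    - [-1,0,0,0,0,0,0]
    - [-1,0,0,0.1,0,0,0]
    - [-1,0,0,0.14,0,0,0]
    - [-1,0,0,0.14,0,0,0]
    - [-1,0,0,0.1,0,0,0]
    - [-1,0,0,0.1,0,0,0]
    - [-1,0,0,0.1,0,0,0]
    - [-1,0,0,0,0,0,0]
    - [-1,0,0,0,0,0,0]

```text
t: 2.95
ee_pos: [595.6, 248.8, 42.0]
orientation: [-2.001, -2.422, -0.001]
ft_force: [-2.6, 4.7, 5.2]
width: 0.4
grasp_force: 3.6
```

>>> step_arm:
  plan:
    - [-1,0,0,0.04,0,0,0]
    - [-1,0,0,0,0,0,0]
    - [-1,0,0,0,0,0,0]

```text
t: 3.32
ee_pos: [595.8, 248.9, 41.3]
orientation: [2.001, 2.422, 0.001]
ft_force: [-7.3, 3.9, 17.2]
width: 0.1
grasp_force: 8.2
```

>>> step_arm:
  plan:
    - [-1,0,0,-0.4,0,0,0]
    - [0.3,0,0,-0.8,0,0,0]
    - [0.3,-0.8,0,0,0,0,0]
    - [0.3,-0.8,0,0,0,0,0]
    - [0.3,-0.74,0,0,0,0,0]
    - [0.3,0,0,0,0,0,0]
    - [0.3,0,0,0.5,0,0,0]
    - [0.3,0,0,0.58,0,0,0]
    - [0.3,0,0,0,0,0,0]
    - [-1,0,0,0,0,0,0]
    - [-1,0,0,0,0,0,0]
    - [-1,0,0,0,0,0,0]
    - [-1,0,0,0,0,0,0]
    - [-1,0,0,0,0,0,0]
    - [-1,0,0,0,0,0,0]

```text
t: 5.2
ee_pos: [619.1, 133.7, 46.1]
orientation: [2.0, 2.42, 0.004]
ft_force: [5.5, 2.1, -1.2]
width: 13.7
grasp_force: 30.0
```

```bash
python3 -c "
from h import *
st()"
```

```text
t 5.2 pos [619.1 133.7  46.1] clampxy -19.1 1.6 tooly deg 10.86 F [ 5.5  2.1 -1.2] w 13.7 tilt [ 0.003  0.001 -1.   ]
```

>>> step_arm:
  plan:
    - [-1,0.1,0,0,0,0,0]
    - [-1,0.1,0,0,0,0,0]
    - [-1,0.1,0,0,0,0,0]
    - [-1,0.1,0,0,0,0,0]
    - [-1,0.1,0,0,0,0,0]
    - [-1,0.1,0,0,0,0,0]
    - [-1,0.1,0,0,0,0,0]
    - [-1,0.1,0,0,0,0,0]
    - [-1,0.03,0,0,0,0,0]
    - [-1,0,0,0,0,0,0]
    - [-1,0,0,0,0,0,0]

```text
t: 6.58
ee_pos: [611.5, 173.2, 46.2]
orientation: [1.999, 2.42, 0.002]
ft_force: [7.3, -5.5, -0.6]
width: 13.9
grasp_force: 30.0
```

```bash
python3 -c "
from h import *
st()"
```

```text
t 6.58 pos [611.5 173.2  46.2] clampxy 21.0 1.6 tooly deg 10.87 F [ 7.3 -5.5 -0.6] w 13.9 tilt [ 0.003 -0.001 -1.   ]
```

>>> step_arm:
  plan:
    - [1,0,0,0,0,0,0]
    - [1,0,0,0,0,0,0]
    - [1,0,0,0,0,0,0]
    - [1,0,0,0,0,0,0]
    - [1,0,0,-0.5,0,0,0]
    - [1,0,0,-1,0,0,0.79]
    - [1,0,0,-1,0,0,0.79]
    - [1,0,0,-1,0,0,0]
    - [1,-0.98,-0.24,0,0,0,0]
    - [1,-0.98,-0.24,0,0,0,0]
    - [1,-0.98,-0.24,0,0,0,0]
    - [1,-0.98,-0.24,0,0,0,0]
    - [1,-0.98,-0.24,0,0,0,0]
    - [1,-0.98,-0.24,0,0,0,0]
    - [1,0,0,0,0,0,0]
    - [1,0,0,0,0,0,0]
    - [1,0,0,0,0,0,0]

```text
t: 8.7
ee_pos: [538.1, -118.6, 220.7]
orientation: [-2.22, -2.223, -0.0]
ft_force: [1.7, 0.4, 0.5]
width: 88.1
grasp_force: 0.0
```

Run:
```python
from h import *
st(); grab("wrist","w2"); grab("scene","scene2"); st()
```

```text
t 8.7 pos [ 538.1 -118.6  220.7] clampxy -251.6 -125.7 tooly deg 0.08 F [1.7 0.4 0.5] w 88.1 tilt [-0.  0. -1.]
t 8.8 pos [ 538.1 -118.6  220.6] clampxy -251.6 -125.7 tooly deg 0.1 F [-0.   0.3 -0.6] w 87.8 tilt [-0.  0. -1.]
```

View pics/w2.png

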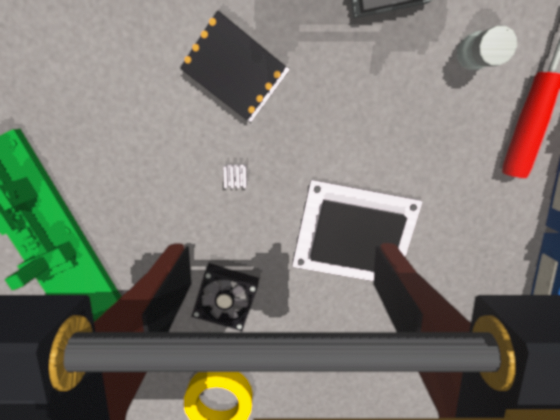

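View pics/scene2.png

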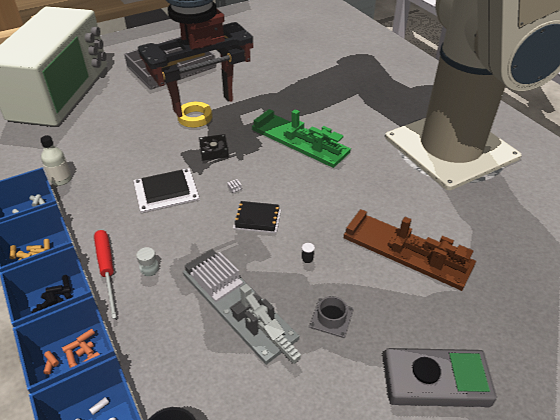

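```bash
cat >> h.py <<'E'
def top(d,c,r,lo,hi,vis=None):
    P=cloud(d);Z=P[...,2]
    m=(abs(P[...,0]-c[0])<r)&(abs(P[...,1]-c[1])<r)&(Z>lo)&(Z<hi)
    if vis is not None: m&=vis
    m=cv2.morphologyEx(m.astype(np.uint8),cv2.MORPH_OPEN,np.ones((3,3)))
    q=P[m>0]; return len(q),rect(q[:,:2]),np.median(q[:,2]).round(1)
E
python3 - <<'E'
from h import *
d=load("w2");s=load("scene2");s0=load("side0");w0=load("wrist0")
for n,c,r in(("module",(495,-8),60),("pad",(617,-190),75),("fan",(474,-262),48)):
    for k,I in(("w2",d),("scene",s),("side",s0),("w0",w0)):
        try: print(n,k,top(I,c,r,14,26), "flange",top(I,c,r+10,2.5,9) if n!="fan" else "")
        except Exception as e: print(n,k,"err")
for k,I in(("scene",s),("side",s0)):
    print("cowl",k,top(I,(498,250),42,24,36),top(I,(498,250),50,2.5,9))
w1=load("w1");print("cowl w1",top(w1,(498,250),42,24,36),top(w1,(498,250),50,3,9))
P=cloud(d); print("bench near",np.median(P[100:160,300:400].reshape(-1,3),0), "pins px ray", [ray(d,u,v,18).round(1).tolist() for u,v in((219,11),(288,68),(248,122),(182,66))])
print("pad corners",[ray(d,u,v,20).round(1).tolist() for u,v in((318,200),(408,216))])
E
```

```text
module w2 (5997, array([490.8, -17. ,  78.6,  62.2, -37.5]), np.float64(18.9)) flange (209, array([523. , -41.4,  60.8,   3.5,  52. ]), np.float64(4.9))
module scene (933, array([492. , -14.2,  78.4,  65.8, -37.8]), np.float64(18.0)) flange (0, array([0., 0., 0., 0., 0.]), np.float64(nan))
module side (729, array([492.2, -16.1,  79.6,  64.8, -38.2]), np.float64(17.3)) flange (0, array([0., 0., 0., 0., 0.]), np.float64(nan))
module w0 (4591, array([491.1, -16.7,  79. ,  62.6, -38. ]), np.float64(18.9)) flange (69, array([511.3,  -2.9,  93.6,  35.7, -64.9]), np.float64(5.1))
pad w2 (4541, array([ 616.5, -186.4,   88.6,   67. ,  -10.9]), np.float64(20.9)) flange (3795, array([ 616.4, -186.4,  120.1,  100.5,  -10.8]), np.float64(7.0))
pad scene (983, array([ 616.8, -184.4,   88.2,   71.4,  -11.2]), np.float64(20.1)) flange (762, array([ 616.9, -182.1,  120.2,  102.4,  -10.8]), np.float64(6.2))
pad side (1346, array([ 617.6, -185.7,   88.6,   70.1,  -10.8]), np.float64(19.3)) flange (1041, array([ 617.4, -187.2,  120.2,  100.3,  -11.3]), np.float64(5.5))
pad w0 (1921, array([ 619.5, -170.
[... 462 characters left out ...]
.float64(20.1)) flange 
cowl scene (162, array([492.4, 249.9,  47.7,  39.5,  59.8]), np.float64(29.0)) (469, array([493.5, 249.3,  60.8,  59.8,  40.5]), np.float64(5.5))
cowl side (0, array([0., 0., 0., 0., 0.]), np.float64(nan)) (120, array([491.1, 246.1,  58.5,  58.3, -44.2]), np.float64(4.8))
cowl w1 (673, array([4.922e+02, 2.465e+02, 4.770e+01, 4.620e+01, 4.000e-01]), np.float64(30.5)) (1512, array([491.8, 246.7,  60.3,  60.2, -49.3]), np.float64(6.0))
bench near [605.4881798  -74.37418959   0.98035025] pins px ray [[480.9, 30.0, 18.0], [542.6, -17.5, 18.0], [504.5, -66.4, 18.0], [444.6, -16.0, 18.0]]
pad corners [[574.0, -143.6, 20.0], [667.1, -160.5, 20.0]]
  return _methods._mean(a, axis=axis, dtype=dtype,
  ret = ret.dtype.type(ret / rcount)
```

>>> step_arm:
  plan:
    - [1,0.68,-0.315,0,0,0,0]
    - [1,0.68,-0.315,0,0,0,0]
    - [1,0.68,-0.315,0,0,0,0]
    - [1,0,0,0.4,0,0,-0.947]
    - [1,0,0,0.4,0,0,-0.947]
    - [1,0,0,0.4,0,0,-0.947]
    - [1,0,0,0.4,0,0,-0.947]
    - [1,0,0,0.4,0,0,-0.947]
    - [1,0,0,0.4,0,0,-0.947]
    - [1,0,0,0.4,0,0,-0.947]
    - [1,0,0,0.4,0,0,-0.947]
    - [1,0,0,0,0,0,0]
    - [1,0,0,0,0,0,0]

```text
t: 10.42
ee_pos: [490.9, -17.4, 61.2]
orientation: [1.022, 2.97, 0.0]
ft_force: [-0.1, -0.1, 1.0]
width: 88.1
grasp_force: 0.0
```

```bash
cat >> h.py <<'E'
def go(x,y,z,ang):
    "print the tool-frame shift (mm) and turn needed; shift in present axes and in axes after the turn"
    o=get_obs(); M=R.from_rotvec(o["orientation"]).as_matrix(); e=np.array([x,y,z])-o["ee_pos"]
    a=np.degrees(np.arctan2(M[1,1],M[0,1])); t=(ang-a+180)%360-180; r=np.radians(ang)
    print("t",round(o["t"],2),"pos",o["ee_pos"].round(1),"ang",a.round(2),"tilt",M[:2,2].round(4),"q6",o["qpos"][5].round(2),"w",o["width"].round(1))
    print(" now-axes",(M.T@e/50).round(3),"after-turn axes",np.round([(-np.sin(r)*e[0]+np.cos(r)*e[1])/50,(np.cos(r)*e[0]+np.sin(r)*e[1])/50,-e[2]/50],3),"wz units",round(-np.radians(t)/.12,2))
E
python3 -c "
from h import *
go(491.1,-16.9,3.5,52.2)"
```

```text
Traceback (most recent call last):
  File "h.py", line 46, in go
    print("t",round(o["t"],2),"pos",o["ee_pos"].round(1),"ang",a.round(2),"tilt",M[:2,2].round(4),"q6",o["qpos"][5].round(2),"w",o["width"].round(1))
                                                                                                                                 ^^^^^^^^^^^^^^^^
AttributeError: 'float' object has no attribute 'round'
```

>>> step_arm:
  plan:
    - [1,0,0,0.5,0,0,0]
    - [1,0,0,0.4,0,0,0]
    - [1,0,0,0.25,0,0,0]
    - [1,0,0,0,0,0,0]
    - [-1,0,0,0,0,0,0]
    - [-1,0,0,0,0,0,0]
    - [-1,0,0,0,0,0,0]
    - [-1,0,0,0,0,0,0]
    - [-1,0,0,0,0,0,0]
    - [-1,0,0,-0.1,0,0,0]
    - [-1,0,0,-0.4,0,0,0]
    - [-1,0,0,-0.5,0,0,0]
    - [-1,0,0,-0.4,0,0,0]
    - [-1,0,0,0,0,0,0]
    - [-1,0,0,0,0,0,0]

```text
t: 12.3
ee_pos: [489.9, -17.8, 72.6]
orientation: [-1.02, -2.97, 0.001]
ft_force: [-1.4, -0.0, -3.1]
width: 61.7
grasp_force: 30.0
```

```bash
sed -i 's/o\["width"\].round(1)/round(o["width"],1)/' h.py; python3 -c "
from h import *
go(616.6,-186.3,60,79.1)"
```

```text
t 12.3 pos [489.9 -17.8  72.6] ang 52.08 tilt [-0.0011  0.    ] q6 -0.97 w 61.7
 now-axes [-4.07  -1.101  0.249] after-turn axes [-3.126 -2.83   0.251] wz units -3.93
```

>>> step_arm:
  plan:
    - [-1,-0.81,-0.22,0,0,0,0]
    - [-1,-0.81,-0.22,0,0,0,0]
    - [-1,-0.81,-0.22,0,0,0,0]
    - [-1,-0.81,-0.22,0,0,0,0]
    - [-1,-0.83,-0.22,0,0,0,0]
    - [-1,0,0,0.1,0,0,-0.98]
    - [-1,0,0,0.1,0,0,-0.98]
    - [-1,0,0,0.1,0,0,-0.98]
    - [-1,0,0,0,0,0,-0.98]
    - [-1,0,0,0,0,0,0]
    - [-1,0,0,0,0,0,0]

```text
t: 13.68
ee_pos: [616.8, -186.0, 57.3]
orientation: [-0.303, -3.126, -0.0]
ft_force: [0.1, 0.2, -1.6]
width: 61.7
grasp_force: 30.0
```

```bash
python3 -c "
from h import *
go(616.6,-186.3,24,79.1)"
```

```text
t 13.68 pos [ 616.8 -186.    57.3] ang 78.91 tilt [-0.0013  0.0004] q6 -1.69 w 61.7
 now-axes [ 0.002 -0.006  0.666] after-turn axes [ 0.003 -0.006  0.666] wz units -0.03
```

>>> step_arm:
  plan:
    - [-1,0,0,0.3,0,0,-0.03]
    - [-1,0,0,0.22,0,0,0]
    - [-1,0,0,0.08,0,0,0]
    - [-1,0,0,0.04,0,0,0]
    - [-1,0,0,0.02,0,0,0]
    - [-1,0,0,0,0,0,0]
    - [-1,0,0,0,0,0,0]

```text
t: 14.55
ee_pos: [617.5, -186.3, 25.5]
orientation: [0.294, 3.127, -0.0]
ft_force: [0.4, -0.1, -2.4]
width: 61.9
grasp_force: 30.0
```

>>> step_arm:
  plan:
    - [-1,0.01,0,0.03,0,0,0]
    - [-1,0,0,0.015,0,0,0]
    - [-1,0,0,0,0,0,0]
    - [-1,0,0,0,0,0,0]

```text
t: 15.05
ee_pos: [617.0, -186.2, 23.8]
orientation: [0.294, 3.127, -0.0]
ft_force: [-2.3, 0.2, 5.0]
width: 61.6
grasp_force: 30.0
```

>>> step_arm:
  plan:
    - [1,0,0,0,0,0,0]
    - [1,0,0,0,0,0,0]
    - [1,0,0,0,0,0,0]
    - [1,0,0,-0.3,0,0,0]
    - [1,0,0,-0.9,0,0,0]
    - [1,0,0,-0.9,0,0,0]
    - [1,0,0,-0.9,0,0,0]
    - [1,0,0,0,0,0,0]
    - [1,0,0,0,0,0,0]

```text
t: 16.18
ee_pos: [616.4, -186.0, 173.1]
orientation: [-0.294, -3.128, -0.0]
ft_force: [-0.1, 0.2, -0.1]
width: 87.7
grasp_force: 0.0
```

Run:
```python
from h import *
d=grab("wrist","w3"); s=grab("scene","s3")
for I in(d,s): print("module",top(I,(617,-186),75,32,45),"stand foot",top(I,(617,-186),85,3.5,9.5),"flange",top(I,(617,-186),75,22,28))
go(626.2,88.4,150,10.9)
```

```text
module (6853, array([ 615.5, -187.6,   78.8,   62.1,  -10.7]), np.float64(38.9)) stand foot (6246, array([ 616.8, -186.6,  119. ,  100.3,  -10.7]), np.float64(7.0)) flange (292, array([ 575.9, -179.9,   60.7,    2.9,   79.4]), np.float64(25.0))
module (826, array([ 615.4, -184.9,   78.4,   67.5,  -10.8]), np.float64(37.9)) stand foot (684, array([ 617. , -183.3,  119.9,  102.3,  -10.8]), np.float64(6.2)) flange (0, array([0., 0., 0., 0., 0.]), np.float64(nan))
t 16.27 pos [ 615.8 -185.8  171.7] ang 79.25 tilt [-0.0023  0.0007] q6 -1.69 w 87.7
 now-axes [0.818 5.426 0.437] after-turn axes [5.346 1.241 0.433] wz units 9.94
  return _methods._mean(a, axis=axis, dtype=dtype,
  ret = ret.dtype.type(ret / rcount)
```

View pics/w3.png

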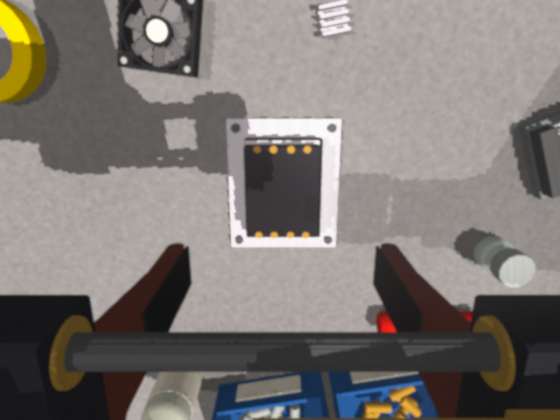

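>>> step_arm:
  plan:
    - [1,0.136,0.904,0,0,0,0]
    - [1,0.136,0.904,0,0,0,0]
    - [1,0.136,0.904,0,0,0,0]
    - [1,0.136,0.904,0,0,0,0]
    - [1,0.136,0.904,0,0,0,0]
    - [1,0.136,0.904,0,0,0,0]
    - [1,0,0,0,0,0,0.994]
    - [1,0,0,0,0,0,0.994]
    - [1,0,0,0,0,0,0.994]
    - [1,0,0,0,0,0,0.994]
    - [1,0,0,0,0,0,0.994]
    - [1,0,0,0,0,0,0.994]
    - [1,0,0,0,0,0,0.994]
    - [1,0,0,0,0,0,0.994]
    - [1,0,0,0,0,0,0.994]
    - [1,0,0,0,0,0,0.994]
    - [1,0,0,0,0,0,0]
    - [1,0,0,0,0,0,0]

```text
t: 18.52
ee_pos: [626.9, 87.9, 172.0]
orientation: [-1.997, -2.424, 0.002]
ft_force: [-0.1, 0.1, 0.6]
width: 87.9
grasp_force: 0.0
```

Run:
```python
from h import *
d=grab("wrist","w4")
print("fins",top(d,(626,88),50,36,45),"base",top(d,(626,88),60,15,22)); 
P=cloud(d);q=P[(P[...,2]>36)&(P[...,2]<45)&(np.hypot(P[...,0]-626,P[...,1]-88)<60)]; a=(q[:,:2]-O)@D; print(np.percentile(a,[.5,2,50,98,99.5]).round(1))
q=P[(P[...,2]>15.5)&(P[...,2]<22)&(np.hypot(P[...,0]-626,P[...,1]-88)<60)]; a=(q[:,:2]-O)@D; print(np.percentile(a,[.5,2,50,98,99.5]).round(1))
q=P[(P[...,2]>70)&(P[...,2]<80)]; print("post",rect(q[:,:2]))
go(626.2,88.4,60,10.9)
```

```text
fins (1837, array([626.5,  87.3,  58.1,  56.2,  11. ]), np.float64(40.9)) base (3741, array([626.5,  86.8,  77.3,  58. , -79.2]), np.float64(19.0))
[-93.8 -93.1 -64.5 -38.7 -38. ]
[-105.  -104.7  -61.8  -28.8  -28.1]
post [725.  112.9 275.9  25.8 -25.4]
t 18.57 pos [627.   87.9 172.3] ang 11.01 tilt [-0.0011 -0.0001] q6 -0.07 w 87.8
 now-axes [ 0.013 -0.011  2.246] after-turn axes [ 0.013 -0.014  2.246] wz units 0.02
```

View pics/w4.png

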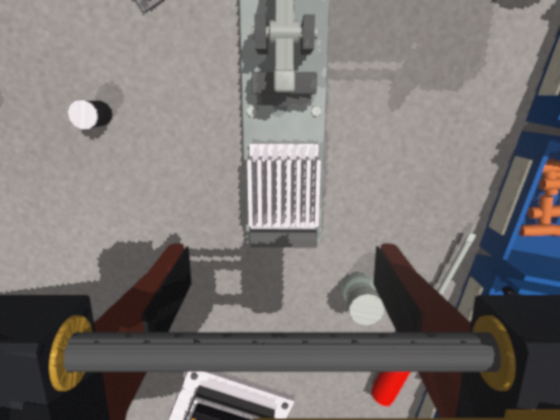

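>>> step_arm:
  plan:
    - [1,-0.01,0,0.8,0,0,0]
    - [1,0,0,0.8,0,0,0]
    - [1,0,0,0.8,0,0,0]
    - [1,0,0,0.4,0,0,0]
    - [1,0,0,0.2,0,0,0]
    - [1,0,0,0.1,0,0,0]
    - [1,0,0,0,0,0,0]
    - [-1,0,0,0,0,0,0]
    - [-1,0,0,0,0,0,0]
    - [-1,0,0,0,0,0,0]
    - [-1,0,0,0,0,0,0]
    - [-1,0,0,0,0,0,0]

```text
t: 20.08
ee_pos: [627.6, 87.5, 18.3]
orientation: [2.0, 2.422, 0.001]
ft_force: [-0.3, -0.1, 4.4]
width: 57.8
grasp_force: 30.0
```

```bash
python3 -c "
from h import *
go(626.5,87.4,16,10.9);st()"
```

```text
t 20.07 pos [627.6  87.5  18.3] ang 10.91 tilt [0.0004 0.0001] q6 -0.07 w 57.8
 now-axes [ 0.003 -0.023  0.045] after-turn axes [ 0.003 -0.023  0.045] wz units 0.0
t 20.07 pos [627.6  87.5  18.3] clampxy -66.2 1.3 tooly deg 10.91 F [-0.3 -0.1  4.4] w 57.8 tilt [ 0.  0. -1.]
```

>>> step_arm:
  plan:
    - [-1,0,0,-0.2,0,0,0]
    - [-1,0,0,-0.6,0,0,0]
    - [-1,0,0,-0.7,0,0,0]
    - [-1,-0.888,-0.206,0,0,0,0]
    - [-1,-0.888,-0.206,0,0,0,0]
    - [-1,-0.888,-0.206,0,0,0,0]
    - [-1,-0.888,-0.206,0,0,0,0]
    - [-1,-0.888,-0.206,0,0,0,0]
    - [-1,-0.888,-0.206,0,0,0,0]
    - [-1,0,0,0,0,0,-0.992]
    - [-1,0,0,0,0,0,-0.992]
    - [-1,0,0,0,0,0,-0.992]
    - [-1,0,0,0,0,0,-0.992]
    - [-1,0,0,0,0,0,-0.992]
    - [-1,0,0,0,0,0,-0.992]
    - [-1,0,0,0,0,0,-0.992]
    - [-1,0,0,0,0,0,-0.992]
    - [-1,0,0,0,0,0,-0.992]
    - [-1,0,0,0,0,0,-0.992]
    - [-1,0,0,0,0,0,0]

```text
t: 22.58
ee_pos: [616.9, -185.8, 93.0]
orientation: [-0.3, -3.127, -0.0]
ft_force: [0.4, -0.2, -2.0]
width: 57.9
grasp_force: 30.0
```

```bash
python3 -c "
from h import *
go(617.3,-185.9,44.5,79.1);st()"
```

```text
t 22.57 pos [ 616.9 -185.8   93. ] ang 79.05 tilt [-0.0004  0.0001] q6 -1.69 w 57.9
 now-axes [-0.009 -0.001  0.971] after-turn axes [-0.008 -0.001  0.971] wz units -0.01
t 22.57 pos [ 616.9 -185.8   93. ] clampxy -332.4 -60.9 tooly deg 79.05 F [ 0.4 -0.2 -2. ] w 57.9 tilt [-0.  0. -1.]
```

>>> step_arm:
  plan:
    - [-1,-0.008,0,0.4,0,0,0]
    - [-1,0,0,0.3,0,0,0]
    - [-1,0,0,0.15,0,0,0]
    - [-1,0,0,0.06,0,0,0]
    - [-1,0,0,0.03,0,0,0]
    - [-1,0,0,0.02,0,0,0]
    - [-1,0,0,0,0,0,0]
    - [-1,0,0,0,0,0,0]

```text
t: 23.58
ee_pos: [617.7, -186.0, 45.2]
orientation: [0.298, 3.127, -0.0]
ft_force: [-0.2, -0.0, -3.0]
width: 57.6
grasp_force: 30.0
```

>>> step_arm:
  plan:
    - [-1,0,0,0.02,0,0,0]
    - [-1,0,0,0.01,0,0,0]
    - [-1,0,0,0,0,0,0]
    - [-1,0,0,0,0,0,0]

```text
t: 24.08
ee_pos: [617.7, -186.0, 44.2]
orientation: [0.298, 3.127, -0.0]
ft_force: [-2.3, 1.1, 4.7]
width: 58.0
grasp_force: 30.0
```

>>> step_arm:
  plan:
    - [1,0,0,0,0,0,0]
    - [1,0,0,0,0,0,0]
    - [1,0,0,0,0,0,0]
    - [1,0,0,-0.3,0,0,0]
    - [1,0,0,-0.9,0,0,0]
    - [1,0,0,-0.9,0,0,0]
    - [1,0,0,-0.9,0,0,0]
    - [1,0,0,0,0,0,0]
    - [1,0,0,0,0,0,0]

```text
t: 25.2
ee_pos: [617.2, -185.8, 193.6]
orientation: [-0.298, -3.127, -0.0]
ft_force: [-0.7, -0.1, 0.3]
width: 88.0
grasp_force: 0.0
```

```bash
python3 -W ignore - <<'E'
from h import *
d=grab("wrist","w5"); c=(617,-186)
for n,lo,hi,r in(("fins",61,75,60),("hs base",41,49,60),("module top",34,41.5,60),("mod flange",22,28,60),("foot",3.5,9.5,90)): print(n,top(d,c,r,lo,hi))
print("fan",top(d,(473,-259),48,14,26))
go(473.2,-259.4,120,-18.5)
E
```

```text
fins (1954, array([ 615.7, -187.2,   58.1,   56.5,   79.2]), np.float64(66.9))
hs base (3652, array([ 615.7, -187. ,   76.3,   58.1,  -10.5]), np.float64(45.0))
module top (189, array([ 577.7, -180.3,   60.2,    1.9,   79.1]), np.float64(38.8))
mod flange (275, array([ 575.5, -180.3,   61.2,    2.9,   79.2]), np.float64(24.9))
foot (5548, array([ 617.1, -186.6,  119.6,  100.4,  -10.8]), np.float64(7.0))
fan (3350, array([ 473.6, -259.9,   60.8,   59.9,   71.7]), np.float64(20.2))
t 25.25 pos [ 616.7 -185.7  192.6] ang 79.11 tilt [-0.0016  0.0005] q6 -1.69 w 87.9
 now-axes [ 2.537 -1.991  1.456] after-turn axes [-2.309 -2.254  1.452] wz units 14.2
```

View pics/w5.png

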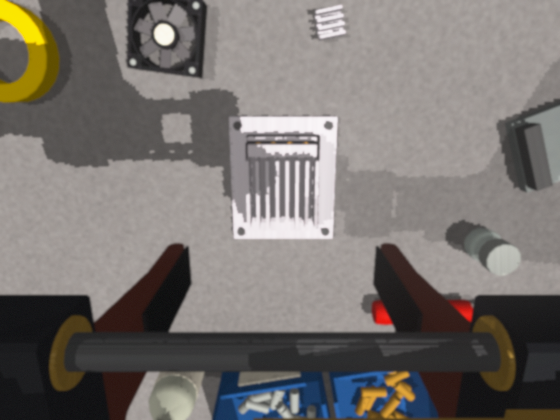

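>>> step_arm:
  plan:
    - [1,0.843,-0.663,0,0,0,0]
    - [1,0.843,-0.663,0,0,0,0]
    - [1,0.843,-0.663,0,0,0,0]
    - [1,0,0,0.8,0,0,0.54]
    - [1,0,0,0.8,0,0,0.54]
    - [1,0,0,0.8,0,0,0]
    - [1,0,0,0.5,0,0,0]
    - [1,0,0,0,0,0,0]
    - [1,0,0,0,0,0,0]

```text
t: 26.38
ee_pos: [474.5, -259.6, 48.5]
orientation: [-0.5, -3.101, -0.0]
ft_force: [-0.2, -1.0, 0.5]
width: 87.6
grasp_force: 0.0
```

```bash
python3 -c "
from h import *
go(473.6,-259.2,4,71.7)"
```

```text
t 26.38 pos [ 474.5 -259.6   48.5] ang 71.69 tilt [-0.0005  0.0003] q6 -1.77 w 87.6
 now-axes [0.019 0.003 0.89 ] after-turn axes [0.02  0.003 0.89 ] wz units -0.0
```

>>> step_arm:
  plan:
    - [1,0.015,0,0.5,0,0,0]
    - [1,0,0,0.3,0,0,0]
    - [1,0,0,0.08,0,0,0]
    - [1,0,0,0,0,0,0]
    - [-1,0,0,0,0,0,0]
    - [-1,0,0,0,0,0,0]
    - [-1,0,0,0,0,0,0]
    - [-1,0,0,0,0,0,0]
    - [-1,0,0,0,0,0,0]
    - [-1,0,0,0,0,0,0]
    - [-1,0,0,-0.2,0,0,0]
    - [-1,0,0,-0.6,0,0,0]
    - [-1,0,0,-0.7,0,0,0]
    - [-1,0,0,-0.6,0,0,0]
    - [-1,0,0,0,0,0,-0.54]
    - [-1,0,0,0,0,0,-0.54]
    - [-1,0,0,0,0,0,0]

```text
t: 28.5
ee_pos: [473.7, -259.4, 109.8]
orientation: [0.299, 3.127, -0.0]
ft_force: [0.3, 0.0, -1.5]
width: 59.8
grasp_force: 30.0
```

```bash
python3 -c "
from h import *
go(617.5,-186.0,74,79.1)"
```

```text
t 28.5 pos [ 473.7 -259.4  109.8] ang 79.08 tilt [ 0.0001 -0.0001] q6 -1.9 w 59.8
 now-axes [-2.545  1.986  0.716] after-turn axes [-2.546  1.985  0.715] wz units -0.0
```

>>> step_arm:
  plan:
    - [-1,-0.848,0.662,0,0,0,0]
    - [-1,-0.848,0.662,0,0,0,0]
    - [-1,-0.848,0.662,0,0,0,0]
    - [-1,0,0,0.3,0,0,0]
    - [-1,0,0,0.3,0,0,0]
    - [-1,0,0,0,0,0,0]
    - [-1,0,0,0,0,0,0]
    - [-1,0,0,0,0,0,0]

```text
t: 29.5
ee_pos: [617.5, -186.6, 80.0]
orientation: [0.3, 3.127, -0.0]
ft_force: [0.2, -0.2, -1.2]
width: 59.7
grasp_force: 30.0
```

```bash
python3 -c "
from h import *
go(617.5,-186.0,71,79.1)"
```

```text
t 29.5 pos [ 617.5 -186.6   80. ] ang 79.06 tilt [ 0.0007 -0.0003] q6 -1.69 w 59.7
 now-axes [0.002 0.012 0.181] after-turn axes [0.001 0.012 0.181] wz units -0.01
```

>>> step_arm:
  plan:
    - [-1,0,0.01,0.1,0,0,0]
    - [-1,0,0,0.05,0,0,0]
    - [-1,0,0,0.03,0,0,0]
    - [-1,0,0,0.01,0,0,0]
    - [-1,0,0,0,0,0,0]
    - [-1,0,0,0,0,0,0]

```text
t: 30.25
ee_pos: [617.4, -185.4, 70.7]
orientation: [-0.298, -3.127, -0.0]
ft_force: [-3.8, 0.4, 6.5]
width: 59.8
grasp_force: 30.0
```

>>> step_arm:
  plan:
    - [1,0,0,0,0,0,0]
    - [1,0,0,0,0,0,0]
    - [1,0,0,0,0,0,0]
    - [1,0,0,-0.3,0,0,0]
    - [1,0,0,-0.9,0,0,0]
    - [1,0,0,-0.9,0,0,0]
    - [1,0,0,-0.9,0,0,0]
    - [1,0,0,0,0,0,0]
    - [1,0,0,0,0,0,0]

```text
t: 31.38
ee_pos: [617.2, -185.4, 220.0]
orientation: [-0.298, -3.127, -0.0]
ft_force: [-0.1, 0.4, -0.1]
width: 87.7
grasp_force: 0.0
```

```bash
python3 -W ignore - <<'E'
from h import *
d=grab("wrist","w6"); c=(617,-186)
for n,lo,hi,r in(("fan",81,93,60),("hs base",41,49,60),("mod flange",22,28,60),("foot",3.5,9.5,90)): print(n,top(d,c,r,lo,hi))
go(492,246.6,200,40.7)
E
```

```text
fan (2828, array([ 616.3, -186.8,   60.4,   60.1,  -10.8]), np.float64(86.6))
hs base (1218, array([ 613.4, -187.1,   71.5,   57.4,  -10.8]), np.float64(44.9))
mod flange (262, array([ 575.5, -179.9,   61.9,    3.1,   79.2]), np.float64(24.7))
foot (3916, array([ 616.7, -186.7,  119.5,  100.1,  -10.7]), np.float64(6.9))
t 31.43 pos [ 616.8 -185.2  219.1] ang 79.11 tilt [-0.0015  0.0005] q6 -1.69 w 88.0
 now-axes [4.083 8.009 0.391] after-turn axes [8.176 3.739 0.382] wz units 5.59
```

View pics/w6.png

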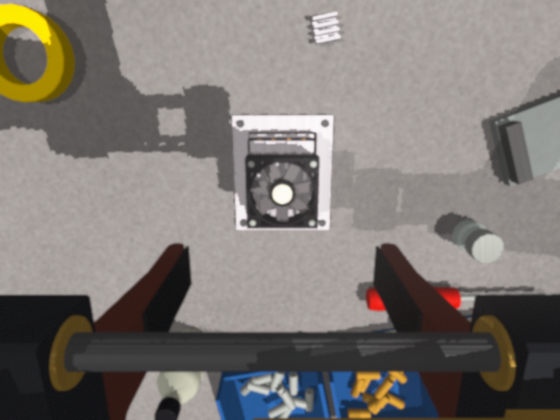

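>>> step_arm:
  plan:
    - [1,0.454,0.89,0,0,0,0]
    - [1,0.454,0.89,0,0,0,0]
    - [1,0.454,0.89,0,0,0,0]
    - [1,0.454,0.89,0,0,0,0]
    - [1,0.454,0.89,0,0,0,0]
    - [1,0.454,0.89,0,0,0,0]
    - [1,0.454,0.89,0,0,0,0]
    - [1,0.454,0.89,0,0,0,0]
    - [1,0.454,0.89,0,0,0,0]
    - [1,0,0,0.2,0,0,0.93]
    - [1,0,0,0.2,0,0,0.93]
    - [1,0,0,0.2,0,0,0.93]
    - [1,0,0,0.2,0,0,0.93]
    - [1,0,0,0.2,0,0,0.93]
    - [1,0,0,0.2,0,0,0.93]
    - [1,0,0,0,0,0,0]
    - [1,0,0,0,0,0,0]

```text
t: 33.55
ee_pos: [492.3, 246.2, 159.4]
orientation: [-1.306, -2.856, 0.002]
ft_force: [-0.4, 0.6, 0.2]
width: 87.7
grasp_force: 0.0
```

```bash
python3 -W ignore - <<'E'
from h import *
d=grab("wrist","w7"); c=(492,247)
print(top(d,c,50,24,36),top(d,c,50,3,9))
go(492,246.6,8.5,40.7)
E
```

```text
(798, array([491.8, 247. ,  47.2,  46.8,  41.8]), np.float64(30.5)) (1913, array([491.9, 246.7,  60. ,  59.8,  40.8]), np.float64(6.0))
t 33.6 pos [492.6 246.4 159.8] ang 40.84 tilt [-0.0004 -0.0002] q6 -0.27 w 87.9
 now-axes [ 0.011 -0.004  3.026] after-turn axes [ 0.011 -0.006  3.026] wz units 0.02
```

>>> step_arm:
  plan:
    - [1,0.015,0.01,0.8,0,0,0]
    - [1,0,0,0.8,0,0,0]
    - [1,0,0,0.8,0,0,0]
    - [1,0,0,0.4,0,0,0]
    - [1,0,0,0.2,0,0,0]
    - [1,0,0,0,0,0,0]
    - [1,0,0,0,0,0,0]
    - [-1,0,0,0,0,0,0]
    - [-1,0,0,0,0,0,0]
    - [-1,0,0,0,0,0,0]
    - [-1,0,0,0,0,0,0]
    - [-1,0,0,0,0,0,0]
    - [-1,0,0,0,0,0,0]
    - [-1,0,0,0,0,0,0]

```text
t: 35.35
ee_pos: [492.6, 247.4, 10.0]
orientation: [1.309, 2.856, 0.0]
ft_force: [-0.5, 0.1, 1.9]
width: 46.4
grasp_force: 30.0
```

>>> step_arm:
  plan:
    - [-1,0,0,-0.2,0,0,0]
    - [-1,0,0,-0.7,0,0,0]
    - [-1,0,0,-0.8,0,0,0]
    - [-1,0,0,-0.8,0,0,0]
    - [-1,0,0,0,0,0,-0.93]
    - [-1,0,0,0,0,0,-0.93]
    - [-1,0,0,0,0,0,-0.93]
    - [-1,0,0,0,0,0,-0.93]
    - [-1,0,0,0,0,0,-0.93]
    - [-1,0,0,0,0,0,-0.93]
    - [-1,0,0,0,0,0,0]
    - [-1,0,0,0,0,0,0]

```text
t: 36.85
ee_pos: [492.5, 247.3, 135.2]
orientation: [0.302, 3.127, 0.0]
ft_force: [-0.2, 0.1, -0.8]
width: 46.4
grasp_force: 30.0
```

```bash
python3 -c "
from h import *
go(617.6,-185.6,100,79.1);st()"
```

```text
t 36.85 pos [492.5 247.3 135.2] ang 78.99 tilt [0.0001 0.0001] q6 -0.93 w 46.4
 now-axes [-4.11  -8.02   0.703] after-turn axes [-4.094 -8.028  0.703] wz units -0.02
t 36.85 pos [492.5 247.3 135.2] clampxy 116.3 -101.2 tooly deg 78.99 F [-0.2  0.1 -0.8] w 46.4 tilt [ 0.  0. -1.]
```

>>> step_arm:
  plan:
    - [-1,-0.457,-0.891,0,0,0,0]
    - [-1,-0.457,-0.891,0,0,0,0]
    - [-1,-0.457,-0.891,0,0,0,0]
    - [-1,-0.457,-0.891,0,0,0,0]
    - [-1,-0.457,-0.891,0,0,0,0]
    - [-1,-0.457,-0.891,0,0,0,0]
    - [-1,-0.457,-0.891,0,0,0,0]
    - [-1,-0.457,-0.891,0,0,0,0]
    - [-1,-0.457,-0.891,0,0,0,0]
    - [-1,0,0,0.3,0,0,-0.02]
    - [-1,0,0,0.3,0,0,0]
    - [-1,0,0,0,0,0,0]
    - [-1,0,0,0,0,0,0]
    - [-1,0,0,0,0,0,0]

```text
t: 38.6
ee_pos: [619.1, -184.6, 105.5]
orientation: [0.293, 3.127, -0.0]
ft_force: [-1.0, -0.4, -0.4]
width: 46.3
grasp_force: 30.0
```

```bash
python3 -W ignore -c "
from h import *
d=grab('wrist','w8');go(617.6,-185.6,96.5,79.1);c=(617,-186)
for lo,hi in((83,90),(90,102),(116,130)): print(lo,top(d,c,50,lo,hi))"
```

```text
t 38.65 pos [ 619.1 -184.8  105.5] ang 79.29 tilt [ 0.0009 -0.0003] q6 -1.69 w 46.5
 now-axes [ 0.027 -0.021  0.181] after-turn axes [ 0.027 -0.021  0.181] wz units 0.03
83 (1127, array([ 588.9, -181.5,   59.7,    5.3,   79.2]), np.float64(86.8))
90 (2128, array([ 616.1, -186.6,   60.2,   59.7,  -14.1]), np.float64(101.2))
116 (4783, array([ 615.1, -188.9,   58.9,   47.9,   52.9]), np.float64(125.2))
```

>>> step_arm:
  plan:
    - [-1,0,0,0.06,0,0,-0.45]
    - [-1,0,0,0.05,0,0,0]
    - [-1,0,0,0,0,0,0]
    - [-1,0,0,0,0,0,0]

```text
t: 39.15
ee_pos: [618.8, -185.3, 99.6]
orientation: [0.211, 3.134, -0.0]
ft_force: [0.8, -1.4, -0.3]
width: 46.4
grasp_force: 30.0
```

```bash
python3 -W ignore -c "
from h import *
d=grab('wrist','w9');go(617.6,-185.6,96.5,79.1);c=(617,-186)
for lo,hi in((83,88),(91,99)): print(lo,top(d,c,50,lo,hi))"
```

```text
t 39.2 pos [ 618.8 -185.3   99.6] ang 82.32 tilt [ 0.0002 -0.0001] q6 -1.75 w 46.3
 now-axes [ 0.024 -0.009  0.062] after-turn axes [ 0.023 -0.01   0.062] wz units 0.47
83 (798, array([ 588.4, -181.4,   60.1,    4.6,   80.2]), np.float64(86.6))
91 (7071, array([ 617.6, -186.2,   60.9,   60.1,   -7. ]), np.float64(96.4))
```

View pics/w9.png

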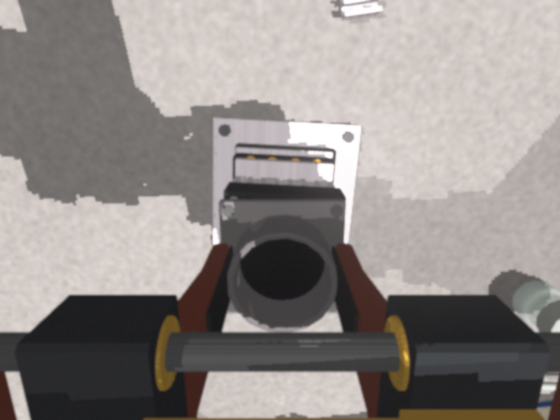

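>>> step_arm:
  plan:
    - [-1,0.023,-0.012,0,0,0,0.52]
    - [-1,0,0,0.03,0,0,0]
    - [-1,0,0,0.03,0,0,0]
    - [-1,0,0,0,0,0,0]
    - [-1,0,0,0,0,0,0]

```text
t: 39.83
ee_pos: [617.5, -185.7, 96.4]
orientation: [-0.307, -3.126, -0.0]
ft_force: [-0.4, 0.3, -0.9]
width: 46.5
grasp_force: 30.0
```

```bash
python3 -W ignore -c "
from h import *
d=grab('wrist','w10');go(617.6,-185.6,96.5,79.1);c=(617,-186);st()
for lo,hi in((83,87),(88,98)): print(lo,top(d,c,50,lo,hi))"
```

```text
t 39.88 pos [ 617.6 -185.7   96.4] ang 78.78 tilt [ 0. -0.] q6 -1.69 w 46.6
 now-axes [-0.     0.003 -0.001] after-turn axes [-0.     0.003 -0.001] wz units -0.05
t 39.88 pos [ 617.6 -185.7   96.4] clampxy -332.5 -60.3 tooly deg 78.78 F [ 0.4 -0.1 -0.3] w 46.6 tilt [ 0. -0. -1.]
83 (88, array([ 587.7, -178.6,   53.7,    1.2,   79. ]), np.float64(86.1))
88 (8348, array([ 616.2, -187.1,   60.5,   60.3,  -11.3]), np.float64(94.3))
```

>>> step_arm:
  plan:
    - [-1,0,0,0.02,0,0,-0.05]
    - [-1,0,0,0.01,0,0,0]
    - [-1,0,0,0,0,0,0]
    - [-1,0,0,0,0,0,0]

```text
t: 40.38
ee_pos: [617.8, -185.8, 96.0]
orientation: [0.298, 3.127, -0.0]
ft_force: [-1.9, 0.5, 7.5]
width: 46.5
grasp_force: 30.0
```

Contact. Release, retreat and check.

>>> step_arm:
  plan:
    - [1,0,0,0,0,0,0]
    - [1,0,0,0,0,0,0]
    - [1,0,0,0,0,0,0]
    - [1,0,0,0,0,0,0]
    - [1,0,0,-0.3,0,0,0]
    - [1,0,0,-0.8,0,0,0]
    - [1,0,0,-0.8,0,0,0]
    - [1,0,0,-0.8,0,0,0]
    - [1,0,0,0,0,0,0]
    - [1,0,0,0,0,0,0]

```text
t: 41.62
ee_pos: [617.2, -185.6, 230.1]
orientation: [-0.298, -3.127, 0.0]
ft_force: [0.7, 0.5, -0.1]
width: 87.3
grasp_force: 0.0
```

```bash
python3 -W ignore - <<'E'
from h import *
d=grab("wrist","w11"); s=grab("side","side11"); c=(617,-186);st()
for n,lo,hi,r in(("cowl",88,98,60),("hs base",41,49,60),("foot",3.5,9.5,90)): print(n,top(d,c,r,lo,hi))
w=np.hstack([d["pixels"][60:360,130:430],s["pixels"][120:420,220:520]]); cv2.imwrite("pics/final.png",w[:,:,::-1])
E
```

```text
t 41.73 pos [ 616.7 -185.5  228.8] clampxy -332.1 -61.0 tooly deg 79.11 F [ 0.3  0.7 -0.2] w 87.5 tilt [-0.002  0.001 -1.   ]
cowl (3720, array([ 616.5, -187.2,   60.2,   60. ,  -10.9]), np.float64(93.1))
hs base (779, array([ 584.2, -181. ,   57.2,   11.5,   79.2]), np.float64(45.0))
foot (3716, array([ 617. , -186.7,  119.6,  100.3,  -10.8]), np.float64(7.0))
```

View pics/final.png

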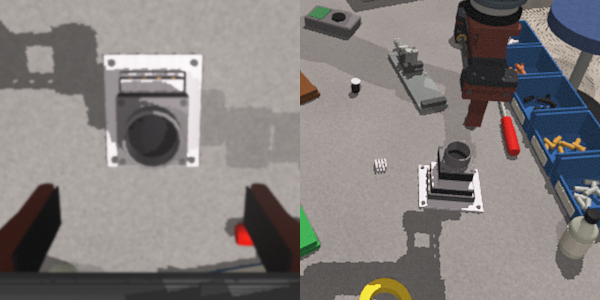

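The picture shows the complete stack squared on the stand (cowl on top, centre about (150,130)) and the empty clamp with its bar drawn back.

```bash
python3 -c "
from h import *
print(ctrl.close_job())"
```

```text
the job is handed in; nothing more can be done
None
```

The job is handed in at about 42 s of the 112 s. The clamp is open with its bar fully back. The module, heat sink, fan and cowl are stacked on the stand, each within about 1.5 mm of centre and 0.5° of square by camera, and the gripper is clear of everything.

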